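# Unclamp, eject and put away the slide carrier of a microscope light stage

### The arm

A 7-joint arm with a two-finger parallel gripper is mounted at the origin on the work surface. World frame = base frame: x ahead of the robot, y to its left, z up, the work surface at z = 0. Lengths are in m, angles in rad, forces in N, time in s.
With the tool pointing down it reaches from about 0.4 to 0.875 m from the base axis. Payload 19.3 kg.
Tool frame: the origin (TCP) lies at the very end of the fingers, on their centre line; the grasp point (between the pads) lies 19 mm behind it; z points along the fingers, y is the line along which they close (so a half turn about z gives the same grasp; the last joint's range is limited). The gripper opens to 85 mm and grips with 20 to 120 N. Pads are 22 mm wide; open, the fingers measure 114 mm over their backs; the gripper's body (76 mm by 85 mm) begins 54 mm behind the grasp point. The pads swing forward as they close: fully open they stand 13 mm farther back than shut.
Start: joints at [-1.396, 0.521, -0.036, 1.599, 0.021, 1.021, -0.113], TCP at [0.151, 0.606, 0.231] pointing down, gripper open.
Joint ranges: [-2.91, 2.91], [-0.3, 2.13], [-1.5, 1.42], [0.17, 2.43], [-1.26, 4.41], [0.16, 1.93], [-2.52, 2.52]. Speed limits (rad/s): [1.89, 1.89, 2.39, 2.39, 3.01, 3.01, 3.01].

### API

Orientations are given as [roll, pitch, yaw] about the fixed x, y, z axes, in that order (R = Rz(yaw) Ry(pitch) Rx(roll)).
In Python, from workcell import bot gives the robot as it stands.
- The arm moves only by the tool jog_arm, never from a script. Its argument "motion" is a list of rows, each a list of 5 numbers: the shift along the tool's x, y, z scaled (see below), then the turn about the tool's z scaled (see below), then the opening, from 0 (shut) to 1 (fully open). A call has 1 to 12 rows; each row shifts and turns the commanded pose from where the row before left it, along the tool's axes as they then stand; what a row does not reach is not made up. The controller multiplies each number of a shift by 30 mm and each number of a turn by 0.08 rad. A row lasts 1/10 s, in which the tool goes at most 50 mm and 8.59 degrees, less where a joint would pass 70% of its speed; a pose out of reach is approached as far as the arm can. A call with a number of a shift or a turn outside -1 to 1 is refused whole. A call with a gripper value outside its range is refused whole. The fingers move at their own pace and stop on an object; "newtons" is the grip in N (left out, the last holds). Time passes only in rows, so rows that do not move let the fingers close. It gives the time, the measured TCP pose, the force, the opening and the grip force at its end, in the units of the state.
- bot.observe(): the state, without advancing time (a new reading comes with each control period).
- bot.grab_frame(name): name is "scene" or "side" or "wrist"; returns a dict with "pixels" (420x560x3 uint8, red, green, blue), "fovy" (degrees; the focal length in pixels is half the picture's height over the tangent of half this angle, whatever the lens; pixels are square), "cx", "cy" (the principal point, pixels), "rvec" (rotation vector, rad) and "tvec" (3), from world to camera coordinates, as OpenCV has them; the wrist camera has in their place "mount" (4x4, takes a point from camera to tool coordinates, whose origin is the TCP and whose axes are the flange's). Camera axes: x right, y down, z forward; pixel columns grow to the right and rows downward; lengths in m; the calibration is good to about 2 mm. A picture is of the moment at which its call begins: read the wrist's pose just before it. There is no depth.
- bot.job_done(): hands the job in; it is judged then, once.
The state is a dict: "clock": time; "qpos": joint angles; "qd": joint speeds; "joint_efforts": joint torques, N m; "position": TCP position; "tool_rot": TCP orientation; "force": force on the tool from outside, world axes, zero at the start; "moment": the same for the moment, N m; "grip_width": finger opening in m; "finger_force": force on a finger pad.
Only numpy, scipy, OpenCV 4.12 (cv2) and the standard library are available. Lean on these libraries where they do the work, as an engineer would, in place of code of your own. Each camera call takes 0.05 s, during which the arm holds its last target. There are 200 camera calls.

### The job

Take the slide carrier out of the light stage: roll the ridged thumbwheel by its exposed rim until the clamp jaw is fully backed off, then press the ejector lever's tab all the way down so that the freed end of the carrier rises out of its pocket. Lift the carrier out and lay it flat, right way up, in the empty steel tray, setting it down before letting go. Leave the jaw open and do not disturb anything else on the bench.

Things in the scene. Friction and masses are not known exactly. Their poses are not given: they have to be found in the camera images.
- light_stage: Low microscope light base, fixed: cream housing 260 x 300 mm, black deck 55 mm high. Origin: on the bench under the deck's middle; x points to the rear hump (67 mm high), y runs along the row of mechanisms, all at x = 0: ejector tab (y -107 mm), carrier pocket (centre y -25), clamp jaw (y 23 to 63 closed), thumbwheel (y 106). Nothing on it is higher than 71 mm.
- pocket_mid (a point): Centre of the floor of the carrier's pocket in the deck, 43 mm above the bench. The pocket is 54 mm (x) by 115 mm (y) and 12 mm deep. Axes as the light stage.
- wheel_top (a point): Top of the clamp thumbwheel's rim, 67.5 mm above the bench; does not turn with the wheel; axes as the stage. Steel wheel, 45 mm diameter, 12 mm wide, 18 ridges of 2 mm, upright in a deck slot with a 3 mm bezel (58 mm in y, 28 in x), axle along the stage's x; 9 mm of rim show. Press a shut fingertip on it with about 4 N and stroke towards +y of the stage, lift, return, repeat; it stays where left.
- clamp_wheel (a joint): Turn of the thumbwheel, 0 to 3.2 rad (both ends are stops); it grows as the top of the rim is rolled in the stage's +y direction, away from the carrier. Starts at 0 to 0.8. Moves the jaw by 4.4 mm per rad.
- clamp_jaw (a joint): Travel of the clamp jaw in m along the stage's +y, driven by the thumbwheel: 0 is fully closed (its nose 7 mm over the carrier's end), 0.014 is fully backed off (nose 7 mm clear of the carrier's end). Needed: at least 0.0128.
- jaw_nose (a point): Middle of the front edge of the steel clamp jaw, 61 mm above the bench; the jaw is 44 mm wide (x) with shoulders of 60 mm, its top 64.5 mm above the bench; it covers 40 mm in y behind this edge.
- ejector_tab (a point): Top centre of the ejector lever's ribbed steel tab (26 mm in x, 30 mm in y), 71 mm above the bench when up, about 62 mm when fully pressed. Press it straight down with shut fingertips (about 4 N); it moves with the lever.
- ejector (a joint): Angle of the ejector rocker in rad: 0 with its tab up, 0.21 fully pressed (stop). It stays where it is left and keeps the carrier raised.
- carrier: The clamped slide carrier: the point carrier_center is the better point to go by. Origin at the centre of its underside; axes as carrier_center.
- carrier_center (a point): Centre of the slide carrier: aluminium frame 50 (x) x 110 (y) x 13 mm with a glass slide, about 0.12 kg. Seated, it is 1 mm proud of the deck, axes as the stage. Ejected, it rests with its -y end in the pocket and its +y end raised 19 mm (0.18 rad about x); at its middle the sides stand about 10 mm above the deck: grip there across the 50 mm, fingertips just above the deck.
- carrier_end (a point): Middle of the end face of the carrier at its +y end, the end under the jaw which the ejector raises (55 mm from the centre).
- empty_tray_in (a point): Fixed. Centre of the inner floor of the empty steel tray, 3 mm above the bench; the tray is 170 mm (x) by 150 mm (y) outside, 18 mm high, walls 3 mm; stands left or right of the light stage. There is room to lay the carrier with its long side along the tray's y.
- full_tray_in (a point): Fixed. The same point of the identical tray which already holds another carrier.
- carrier2_center (a point): Centre of the other slide carrier, same make, lying in the full tray; to be left alone.
- tweezers_center (a point): Tweezers, 128 x 14 x 6 mm, lying on the deck along the stage's y, 75 mm to the robot's side of the pocket's centre line; to be left alone.
- dropper_bottle_center (a point): Amber dropper bottle, 38 mm diameter, 85 mm high, behind the stage; point 40 mm up.
- petri_dish_center (a point): Closed Petri dish, 91 mm diameter, 16 mm high.
- eyepiece_center (a point): Dark grey eyepiece standing on its barrel, 44 mm diameter, 66 mm high.
- slide_box_center (a point): Closed grey slide box, 180 x 102 x 36 mm.
- objective_can_center (a point): Cream screw can for an objective lens, 45 mm diameter, 64 mm high.
- blower_center (a point): Red rubber dust blower standing on its foot, 54 mm diameter, 110 mm high; point 40 mm up.

How it is judged:
On the way, in this order (a step that is already met when the one before it is completed fails the run):
1. the clamp jaw is fully backed off by the thumbwheel, the carrier still seated in its pocket (value of joint clamp_jaw above 0.0128 m and z of carrier_center in the frame of pocket_mid below 0.01 m), for 0.2 s.
2. the ejector is pressed down and has raised the carrier's end out of the pocket, no finger on the carrier (value of joint ejector above 0.175 rad and z of carrier_end in the frame of pocket_mid above 0.02 m and contact force between the fingers and carrier below 0.05 N), for 0.2 s.
3. the carrier is lifted well clear of the stage (z of carrier_center in the frame of pocket_mid above 0.045 m and contact force between the fingers and carrier above 0.5 N), for 0.1 s.
4. the carrier is set down in the empty tray while still held (x of carrier_center in the frame of empty_tray_in between -0.06 and 0.06 m and y of carrier_center in the frame of empty_tray_in between -0.06 and 0.06 m and z of carrier_center in the frame of empty_tray_in below 0.018 m and contact force between the fingers and carrier above 0.3 N), for 0.05 s.
At the end, for the whole second after the job is handed in: The carrier lies flat (within 0.12 rad), right way up, on the empty tray's floor, centre within 60 mm of the tray's middle in x and y and at most 11 mm above its floor, at rest and released; the jaw is still backed off (0.0125 m or more); nothing else moved over 20 mm (x of carrier_center in the frame of empty_tray_in between -0.06 and 0.06 m and y of carrier_center in the frame of empty_tray_in between -0.06 and 0.06 m and angle between carrier_center's own z axis and vertical below 0.12 rad and z of carrier_center in the frame of empty_tray_in below 0.011 m and contact force between the fingers and carrier below 0.05 N and value of joint clamp_jaw above 0.0125 m and linear speed of carrier below 0.02 m/s); the robot touches nothing.
It fails at once if the other carrier or the tweezers are moved by more than 20 mm (distance of any of carrier2_center, tweezers_center from where it was at the start of the episode above 0.02 m).
It fails at once if another thing on the bench is moved by more than 20 mm (distance of any of dropper_bottle_center, petri_dish_center, eyepiece_center, slide_box_center, objective_can_center, blower_center from where it was at the start of the episode above 0.02 m).
It also fails if it takes over 61 s, if anything falls off the work surface, if the arm or the gripper's body presses on something with over 40 N, if the wrist force passes 120 N, or if a joint passes its speed limit or range.

## Working session

There is one attempt and no reset: what is moved stays moved. The work goes in short steps, Python scripts to look and compute and a tool call to move; the robot and the scene stay as the last step left them, time stands still between calls to the robot, and variables do not carry over. Pictures are saved under pics/ and viewed, at most 10 in all, crops included, and the job is handed in when it is done.

Besides the shell and the picture viewer there is one more tool, called after "Call:" as a command line: name --pt "numbers of a row" for each row, then --argument value for the rest. jog_arm: Moves the arm, as the interface text tells. Shifts and turns lie within -1 to 1; 1 stands for 30 mm of shift or 0.08 rad of turn. Its arguments: {"type":"object","properties":{"motion":{"type":"array","items":{"type":"array","items":{"type":"number"}}},"newtons":{"type":"number"}},"required":["motion"]}

```bash
mkdir -p pics; ls
cat > h.py <<'E'
import numpy as np, cv2
from workcell import bot
from scipy.spatial.transform import Rotation as R
def cam(f):
    h=f["pixels"].shape[0]; fl=h/2/np.tan(np.radians(f["fovy"])/2)
    return np.array([[fl,0,f["cx"]],[0,fl,f["cy"]],[0,0,1]])
def ext(f,s=None):
    if "rvec" in f and f["rvec"] is not None:
        Rm=cv2.Rodrigues(np.array(f["rvec"],float))[0]; t=np.array(f["tvec"],float)
        return Rm,t
    M=np.array(f["mount"]); Rt=R.from_euler("xyz",s["tool_rot"]).as_matrix()
    Rc=Rt@M[:3,:3]; c=Rt@M[:3,3]+np.array(s["position"])
    return Rc.T,-Rc.T@c
def onplane(f,uv,z,s=None):
    Rm,t=ext(f,s); K=cam(f); c=-Rm.T@t
    uv=np.atleast_2d(uv); d=(Rm.T@np.linalg.inv(K)@np.c_[uv,np.ones(len(uv))].T).T
    return c+d*((z-c[2])/d[:,2])[:,None]
def proj(f,P,s=None):
    Rm,t=ext(f,s); q=(cam(f)@(Rm@np.atleast_2d(P).T+t[:,None])).T
    return q[:,:2]/q[:,2:]
def save(f,n): cv2.imwrite("pics/"+n,cv2.cvtColor(f["pixels"],cv2.COLOR_RGB2BGR))
E
python3 - <<'E'
from h import *
print(bot.observe())
import pickle
d={}
for n in("scene","side","wrist"):
    s=bot.observe();f=bot.grab_frame(n);d[n]=(s,f);save(f,n+"0.png")
    Rm,t=ext(f,s);print(n,-Rm.T@t,Rm[2],f["fovy"])
pickle.dump(d,open("f0.pkl","wb"))
E
```

```text
pics
{'clock': 0.0, 'qpos': array([-1.39620648,  0.52201169, -0.0363419 ,  1.60001695,  0.02121421,
        1.02109973, -0.11281107]), 'qd': array([-2.07369688e-03, -1.32060852e-03, -2.84967844e-04,  4.34510024e-04,
       -4.74118101e-05,  2.41113144e-04,  1.57421925e-03]), 'joint_efforts': array([ 2.07255805e-03, -9.27092028e+01,  1.98056392e+00, -3.69934845e+01,
        1.78048282e-02,  8.13373423e-03,  7.89773503e-05]), 'position': array([0.15141888, 0.60602468, 0.23072382]), 'tool_rot': array([-3.14044577e+00,  8.75610660e-05,  2.89680197e+00]), 'force': array([ 0.43703842, -0.40406942, -0.05719371]), 'moment': array([-0.05778389, -0.02677   ,  0.00552483]), 'finger_force': 0.0, 'grip_width': 0.0852543402284203}
scene [ 1.41743038 -0.41965641  0.75457849] [-0.7064863   0.35192795 -0.61402266] 56.799704126141066
side [ 0.30351127 -1.058794    0.95072363] [ 0.21962281  0.74568971 -0.62905698] 54.621024975995056
wrist [0.08299789 0.62292314 0.37246728] [ 0.27049233 -0.06892557 -0.96025162] 58.18520330718382
```

View pics/scene0.png

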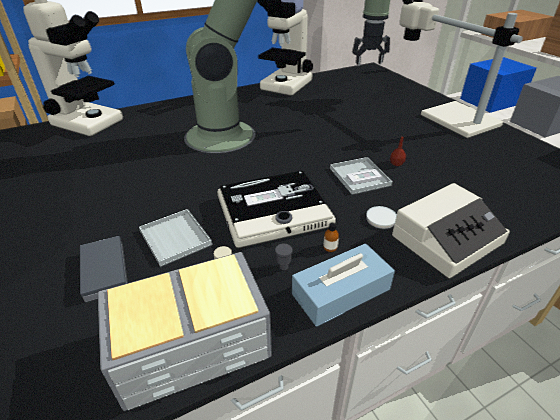

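View pics/side0.png

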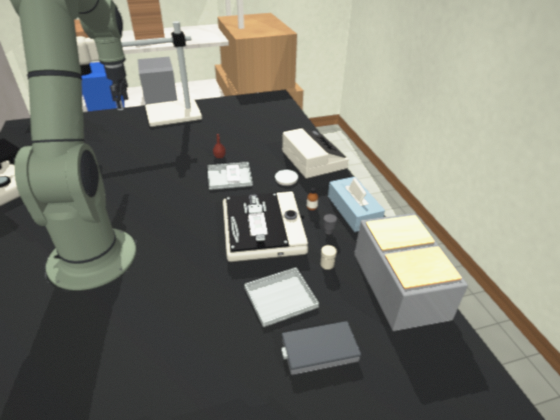

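The scene view shows the stage around (277,205), the empty tray at (175,237) and the full tray at (360,176). The side view shows the stage at (262,225) and the empty tray at (281,296). I'll get rough positions, then look with the wrist camera.

Run:
```python
from h import *
import pickle
d=pickle.load(open("f0.pkl","rb"))
f=d["scene"][1];g=d["side"][1]
print(onplane(f,[[277,197],[283,216],[314,175],[222,185]],.055).round(3), onplane(f,[[175,237],[360,176]],.01).round(3),onplane(f,[[398,155]],.04))
print(onplane(g,[[257,224],[290,214]],.055).round(3), onplane(g,[[281,296],[230,176]],.01).round(3))
for n,ff,(x0,y0,x1,y1) in(("a",f,(205,150,345,255)),):
    c=ff["pixels"][y0:y1,x0:x1,::-1]; cv2.imwrite(f"pics/crop_{n}.png",cv2.resize(c,None,fx=5.6,fy=5.6,interpolation=cv2.INTER_CUBIC))
```

```text
[[ 0.564 -0.01   0.055]
 [ 0.653 -0.035  0.055]
 [ 0.51   0.151  0.055]
 [ 0.428 -0.138  0.055]] [[ 0.549 -0.327  0.01 ]
 [ 0.529  0.327  0.01 ]] [[0.51369546 0.49954455 0.04      ]]
[[ 0.538 -0.049  0.055]
 [ 0.661 -0.03   0.055]] [[ 0.538 -0.329  0.01 ]
 [ 0.518  0.324  0.01 ]]
```

View pics/crop_a.png

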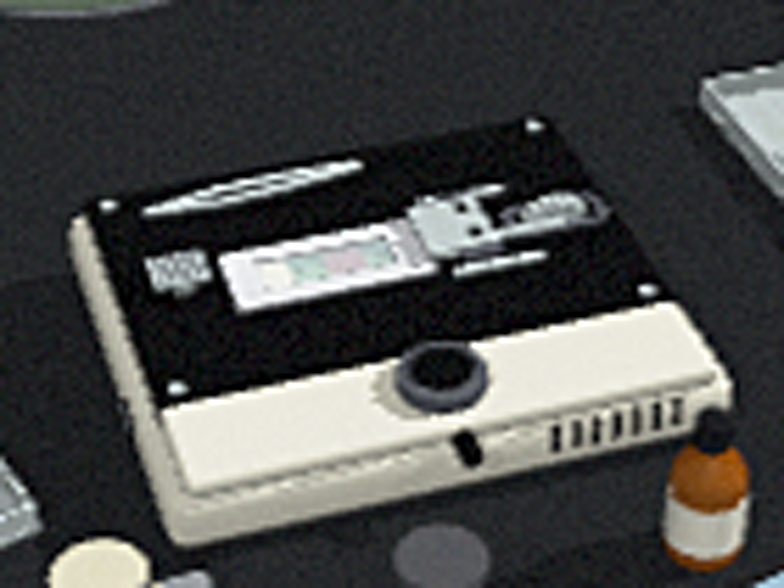

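Crop: the four deck screws are at (109,205), (535,125), (648,290), (178,387). The jaw is at (445,230), the wheel at (560,205) and the tab at (178,270). I'll fit a rough pose and plan the approach.

```bash
cat > plan.py <<'E'
from h import *
def plan(target,dyaw,n,o=1.0,s=None):
    "rows moving to world target with total tool-z turn dyaw in n rows (tool straight down)"
    s=s or bot.observe(); p=np.array(s["position"]); Rt=R.from_euler("xyz",s["tool_rot"])
    st=(np.array(target)-p)/n; rows=[]
    for i in range(n):
        loc=Rt.inv().apply(st)/.03; rows.append([*loc.round(3),round(dyaw/n/.08,3),o]); Rt=Rt*R.from_rotvec([0,0,dyaw/n])
    return rows
E
python3 - <<'E'
from plan import *
import pickle
d=pickle.load(open("f0.pkl","rb"));f=d["scene"][1]
px=np.array([[109,205],[535,125],[648,290],[178,387]])/5.6+[205,150]
P=onplane(f,px,.056);print(P.round(3),P.mean(0))
for a,b in((0,1),(3,2),(0,3),(1,2)): v=P[b]-P[a];print(np.linalg.norm(v),np.arctan2(v[1],v[0]))
Q=onplane(f,np.array([[178,270],[560,205],[405,222]])/5.6+[205,150],.066);print(Q)
E
```

```text
[[ 0.441 -0.134  0.056]
 [ 0.477  0.119  0.056]
 [ 0.645  0.094  0.056]
 [ 0.608 -0.158  0.056]] [ 0.54261967 -0.01977053  0.056     ]
0.2551442337212672 1.4298304840330174
0.2552091283576764 1.4234393723703773
0.16843356527996195 -0.14263075869233666
0.17006453403305785 -0.14226385107949155
[[ 0.52843149 -0.12616945  0.066     ]
 [ 0.56760005  0.08404345  0.066     ]
 [ 0.54344505  0.00061187  0.066     ]]
```

Run:
```python
from plan import *
r=plan([.549,0,.231],1.469,26)
for x in r: print(x)
```

```text
[np.float64(-0.683), np.float64(-0.63), np.float64(0.0), 0.706, 1.0]
[np.float64(-0.717), np.float64(-0.591), np.float64(0.0), 0.706, 1.0]
[np.float64(-0.75), np.float64(-0.549), np.float64(0.0), 0.706, 1.0]
[np.float64(-0.779), np.float64(-0.506), np.float64(0.0), 0.706, 1.0]
[np.float64(-0.807), np.float64(-0.461), np.float64(0.0), 0.706, 1.0]
[np.float64(-0.831), np.float64(-0.415), np.float64(0.0), 0.706, 1.0]
[np.float64(-0.854), np.float64(-0.367), np.float64(0.0), 0.706, 1.0]
[np.float64(-0.873), np.float64(-0.319), np.float64(0.0), 0.706, 1.0]
[np.float64(-0.89), np.float64(-0.269), np.float64(0.0), 0.706, 1.0]
[np.float64(-0.903), np.float64(-0.218), np.float64(0.0), 0.706, 1.0]
[np.float64(-0.914), np.float64(-0.167), np.float64(0.0), 0.706, 1.0]
[np.float64(-0.922), np.float64(-0.115), np.float64(0.0), 0.706, 1.0]
[np.float64(-0.927), np.float64(-0.063), np.float64(0.0), 0.706, 1.0]
[np.float64(-0.929), np.float64(-0.01), np.float64(0.0), 0.706, 1.0]
[np.float64(-0.928), np.float64(0.042), np.float64(0.0), 0.706, 1.0]
[np.float64(-0.924), np.float64(0.095), np.float64(0.0), 0.706, 1.0]
[np.float64(-0.918), np.float64(0.147), np.float64(0.0), 0.706, 1.0]
[np.float64(-0.908), np.float64(0.198), np.float64(0.0), 0.706, 1.0]
[np.float64(-0.895), np.float64(0.249), np.float64(0.0), 0.706, 1.0]
[np.float64(-0.88), np.float64(0.299), np.float64(0.0), 0.706, 1.0]
[np.float64(-0.861), np.float64(0.349), np.float64(0.0), 0.706, 1.0]
[np.float64(-0.84), np.float64(0.397), np.float64(0.0), 0.706, 1.0]
[np.float64(-0.817), np.float64(0.444), np.float64(0.0), 0.706, 1.0]
[np.float64(-0.79), np.float64(0.489), np.float64(0.0), 0.706, 1.0]
[np.float64(-0.761), np.float64(0.533), np.float64(0.0), 0.706, 1.0]
[np.float64(-0.73), np.float64(0.575), np.float64(0.0), 0.706, 1.0]
```

Call:
jog_arm --pt "-0.68 -0.63 0 0.7 0" --pt "-0.72 -0.59 0 0.7 0" --pt "-0.75 -0.55 0 0.7 0" --pt "-0.78 -0.51 0 0.7 0" --pt "-0.81 -0.46 0 0.7 0" --pt "-0.83 -0.41 0 0.7 0" --pt "-0.85 -0.37 0 0.7 0" --pt "-0.87 -0.32 0 0.7 0" --pt "-0.89 -0.27 0 0.7 0" --pt "-0.9 -0.22 0 0.7 0" --pt "-0.91 -0.17 0 0.7 0" --pt "-0.92 -0.11 0 0.7 0"

```text
clock: 1.35
position: [0.3359, 0.3263, 0.2313]
tool_rot: [-3.142, -0.0, 2.223]
force: [-0.1, -1.0, 0.3]
grip_width: 0.0
finger_force: 0.0
```

Call:
jog_arm --pt "-0.93 -0.06 0 0.7 0" --pt "-0.93 -0.01 0 0.7 0" --pt "-0.93 0.04 0 0.7 0" --pt "-0.92 0.1 0 0.7 0" --pt "-0.92 0.15 0 0.7 0" --pt "-0.91 0.2 0 0.7 0" --pt "-0.9 0.25 0 0.7 0" --pt "-0.88 0.3 0 0.7 0" --pt "-0.86 0.35 0 0.7 0" --pt "-0.84 0.4 0 0.7 0" --pt "-0.82 0.44 0 0.7 0" --pt "-0.79 0.49 0 0.7 0"

```text
clock: 2.55
position: [0.5223, 0.0481, 0.2312]
tool_rot: [-3.141, 0.0, 1.551]
force: [0.9, 0.2, -0.3]
grip_width: 0.0001
finger_force: 0.0
```

Call:
jog_arm --pt "-0.76 0.53 0 0.7 0" --pt "-0.73 0.57 0 0.7 0" --pt "0 0 0 0 0" --pt "0 0 0 0 0"

```text
clock: 2.95
position: [0.5526, 0.0026, 0.231]
tool_rot: [-3.141, 0.0, 1.44]
force: [1.0, 0.7, -0.3]
grip_width: 0.0003
finger_force: 0.0
```

Run:
```python
from h import *
import pickle
s=bot.observe();f=bot.grab_frame("wrist");save(f,"w1.png");pickle.dump((s,f),open("w1.pkl","wb"))
print(s["clock"],s["position"],s["tool_rot"],s["qpos"],s["grip_width"],s["force"])
```

```text
2.95 [0.55263949 0.00255168 0.23098099] [-3.14096362e+00  3.13827419e-04  1.44026753e+00] [-0.46397806  0.44671949  0.4844913   1.81178196 -0.25066471  0.94471596
 -0.00225205] 0.0003039949273986319 [ 1.01959035  0.74972931 -0.34063154]
```

View pics/w1.png

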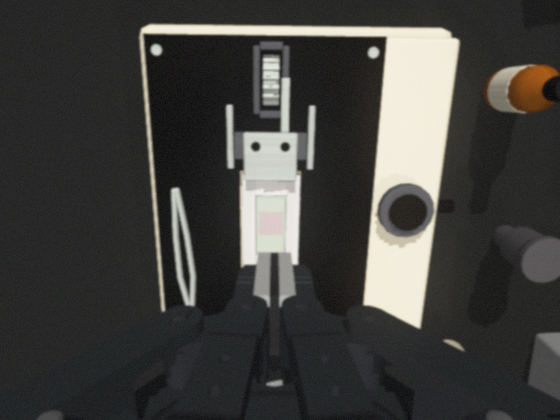

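Wrist view: the wheel and bezel are at (271,80), the jaw front edge at (271,179) and the screws at (156,50) and (373,52). The carrier lies below the jaw.

Run:
```python
from h import *
import pickle
s,f=pickle.load(open("w1.pkl","rb"))
psi=-.143;ux=np.array([np.cos(psi),np.sin(psi)]);uy=np.array([-ux[1],ux[0]])
S=onplane(f,[[156,50],[373,52]],.056,s);v=S[1]-S[0];print(S,np.linalg.norm(v),np.arctan2(v[1],v[0]))
B=onplane(f,[[253,42],[290,42],[290,117],[253,117]],.058,s);print(B,B.mean(0)); print(onplane(f,[[271,80]],.0675,s))
N=onplane(f,[[271,179]],.0645,s);print("nose",N,(N[0,:2]-B.mean(0)[:2])@uy)
c=onplane(f,[[299,200],[299,262],[241,200],[241,262]],.056,s)
for a,b in((0,1),(2,3)): v=c[a]-c[b];print(np.arctan2(-v[0],v[1]))
O=B.mean(0)[:2]-.106*uy;print("origin",O)
img=cv2.cvtColor(f["pixels"],cv2.COLOR_RGB2BGR)
cv2.imwrite("pics/w1c.png",cv2.resize(img[30:270,130:390],None,fx=3,fy=2.5,interpolation=cv2.INTER_CUBIC)) 
def W(x,y,z):return [*(O+x*ux+y*uy),z]
print(proj(f,[W(0,106,.0675) if 0 else W(0,.106,.0675),W(-.013,.077,.058),W(.022,.03,.0645),W(0,.03,.0645),W(-.085,.127,.056),W(.085,.127,.056)],s))
```

```text
[[0.47505156 0.11772021 0.056     ]
 [0.64293855 0.09404572 0.056     ]] 0.16954800143994211 -0.14009070755703415
[[0.55107235 0.113246   0.058     ]
 [0.57937488 0.1095019  0.058     ]
 [0.57263751 0.05344364 0.058     ]
 [0.54280013 0.05738635 0.058     ]] [0.56147122 0.08339447 0.058     ]
[[0.56116413 0.08346808 0.0675    ]]
nose [[0.55069546 0.00582059 0.0645    ]] -0.07831776696549045
-0.11294609703554134
-0.15590813324365088
origin [ 0.54636482 -0.02152358]
[[271.40887093  80.04481492]
 [255.18272242 117.77705194]
 [296.9858549  176.57293656]
 [270.55793365 176.26832024]
 [163.01647983  50.99249237]
 [380.38589142  53.67322589]]
```

Call:
jog_arm --pt "0.75 -0.03 0 0.12 0" --pt "0.75 -0.03 0.3 0 0" --pt "0.75 -0.03 0.9 0 0" --pt "0 0 1 0 0" --pt "0 0 1 0 0" --pt "0 0 1 0 0" --pt "0 0 0.8 0 0" --pt "0 0 0.25 0 0" --pt "0 0 0.0 0 0"

```text
clock: 3.9
position: [0.5587, 0.0706, 0.0734]
tool_rot: [-3.14, 0.0, 1.432]
force: [1.2, -0.8, 0.8]
grip_width: -0.0
finger_force: 0.0
```

Call:
jog_arm --pt "0 0 0.1 0 0" --pt "0 0 0 0 0"

```text
clock: 4.1
position: [0.5597, 0.0704, 0.0717]
tool_rot: [3.14, -0.001, 1.432]
force: [-0.9, -0.0, -0.2]
grip_width: -0.0001
finger_force: 0.0
```

Call:
jog_arm --pt "0 0 0.07 0 0" --pt "0 0 0 0 0"

```text
clock: 4.3
position: [0.5594, 0.0702, 0.069]
tool_rot: [3.141, -0.0, 1.431]
force: [0.2, 0.3, 0.3]
grip_width: -0.0001
finger_force: 0.0
```

Call:
jog_arm --pt "0 0 0.05 0 0" --pt "0 0 0 0 0"

```text
clock: 4.5
position: [0.5593, 0.0701, 0.0672]
tool_rot: [3.142, -0.0, 1.431]
force: [0.1, 0.4, 0.1]
grip_width: -0.0002
finger_force: 0.0
```

Call:
jog_arm --pt "0 0 0.03 0 0" --pt "0 0 0 0 0"

```text
clock: 4.7
position: [0.5594, 0.07, 0.0664]
tool_rot: [3.141, -0.0, 1.431]
force: [-0.7, 0.1, 3.5]
grip_width: -0.0003
finger_force: 1.6
```

Call:
jog_arm --pt "0.2 0 0.02 0 0" --pt "0.2 0 0 0 0" --pt "0.2 0 0 0 0"

```text
clock: 5.0
position: [0.5624, 0.0879, 0.0668]
tool_rot: [3.14, -0.0, 1.431]
force: [-4.0, -3.0, 22.8]
grip_width: 0.0001
finger_force: 11.4
```

Call:
jog_arm --pt "0.2 0 0.0 0 0" --pt "0.2 0 0 0 0" --pt "0 0 0 0 0"

```text
clock: 5.3
position: [0.5635, 0.1009, 0.0657]
tool_rot: [3.142, -0.0, 1.432]
force: [0.4, 0.1, -0.7]
grip_width: -0.0
finger_force: 0.0
```

Call:
jog_arm --pt "0 0 -0.3 0 0" --pt "-0.93 0 0 0 0" --pt "0 0 0 0 0" --pt "0 0 0.26 0 0" --pt "0 0 0.015 0 0" --pt "0.15 0 0 0 0" --pt "0.15 0 0 0 0" --pt "0.15 0 0 0 0"

```text
clock: 6.1
position: [0.5619, 0.086, 0.067]
tool_rot: [3.141, -0.0, 1.431]
force: [-2.8, -3.0, 15.4]
grip_width: -0.0003
finger_force: 8.3
```

Call:
jog_arm --pt "0.15 0 0 0 0" --pt "0.15 0 0 0 0" --pt "0.05 0 0 0 0"

```text
clock: 6.4
position: [0.5629, 0.0969, 0.0663]
tool_rot: [-3.141, -0.0, 1.432]
force: [0.2, -0.7, 1.3]
grip_width: -0.0002
finger_force: 0.6
```

Run:
```python
from h import *
s=bot.observe();f=bot.grab_frame("wrist")
img=cv2.cvtColor(f["pixels"],cv2.COLOR_RGB2BGR);cv2.imwrite("pics/w2.png",img)
```

```text
(no output)
```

View pics/w2.png

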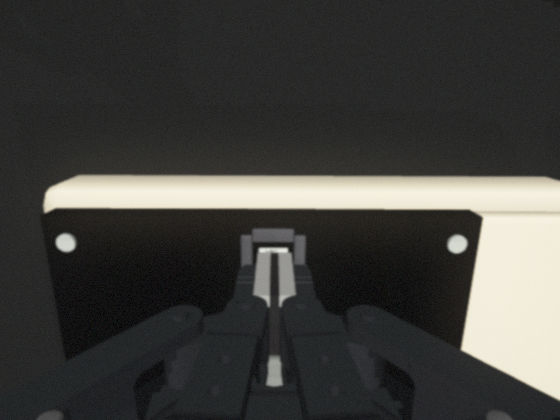

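The wrist view is centred on the wheel slot at (272,250), and the fingers hide the jaw. I'll make more strokes and then look from above.

Call:
jog_arm --pt "0 0 -0.3 0 0" --pt "-0.8 0 0 0 0" --pt "0 0 0 0 0" --pt "0 0 0.26 0 0" --pt "0 0 0.035 0 0" --pt "0.15 0 0 0 0" --pt "0.15 0 0 0 0" --pt "0.15 0 0 0 0" --pt "0.15 0 0 0 0" --pt "0.15 0 0 0 0" --pt "0 0 0 0 0"

```text
clock: 7.55
position: [0.563, 0.0949, 0.0667]
tool_rot: [3.141, 0.0, 1.432]
force: [-0.4, -2.6, 9.0]
grip_width: 0.0002
finger_force: 4.1
```

Call:
jog_arm --pt "0 0 -0.3 0 0" --pt "-0.75 0 0 0 0" --pt "0 0 0 0 0" --pt "0 0 0.26 0 0" --pt "0 0 0.035 0 0" --pt "0.15 0 0 0 0" --pt "0.15 0 0 0 0" --pt "0.15 0 0 0 0"

```text
clock: 8.35
position: [0.5619, 0.0848, 0.067]
tool_rot: [3.141, 0.001, 1.431]
force: [-0.9, -9.8, 13.6]
grip_width: 0.0001
finger_force: 6.6
```

Call:
jog_arm --pt "0.15 0 0 0 0" --pt "0.15 0 0 0 0" --pt "0 0 -0.5 0 0" --pt "-0.8 0 -1 0 0" --pt "-0.9 0 -1 0 0" --pt "-0.9 0 -1 0 0" --pt "0 0 -1 0 1" --pt "0 0 0 0 1" --pt "0 0 0 0 1"

```text
clock: 9.25
position: [0.552, 0.018, 0.2025]
tool_rot: [3.141, -0.001, 1.432]
force: [-0.4, 0.6, -0.5]
grip_width: 0.0435
finger_force: 0.0
```

Run:
```python
from h import *
import pickle
s=bot.observe();f=bot.grab_frame("wrist");pickle.dump((s,f),open("w3.pkl","wb"))
img=cv2.cvtColor(f["pixels"],cv2.COLOR_RGB2BGR);cv2.imwrite("pics/w3.png",img)
```

```text
(no output)
```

View pics/w3.png

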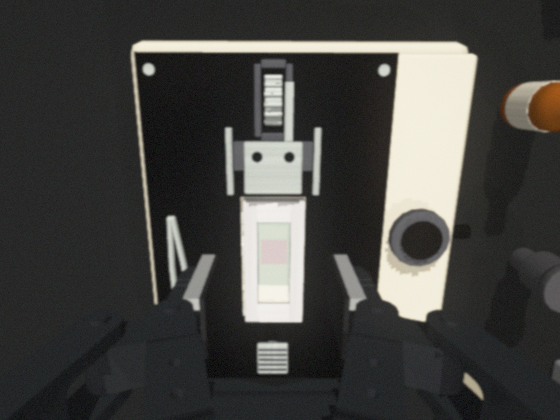

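The jaw's front edge is now at (272,194), and the whole carrier end shows at (273,198). The tab is at (272,357).

Run:
```python
from h import *
import pickle
psi=-.141;ux=np.array([np.cos(psi),np.sin(psi)]);uy=np.array([-ux[1],ux[0]]);O=np.array([.5464,-.0215])
for k in("w1","w3"):
    s,f=pickle.load(open(k+".pkl","rb")); g=cv2.GaussianBlur(cv2.cvtColor(f["pixels"],cv2.COLOR_RGB2GRAY),(1,1),0)
    col=g[120:350,262:282].mean(1).astype(int) if k=="w3" else g[120:250,262:282].mean(1).astype(int)
    i=np.argsort(-np.abs(np.diff(col)))[:10]; print([(120+j,col[j],col[j+1]) for j in sorted(i)])
    if k=="w3": print(col[60:90])
s,f=pickle.load(open("w3.pkl","rb"));print(s["position"],s["tool_rot"])
for n,p,z in(("nose",[272,195],.0645),("cend+",[273,197],.056),("cend-",[273,322],.056),("tab",[272,358],.071),("jawback",[272,140],.0645),("bez",[272,60],.058),("bez",[272,141],.058),("wheel",[273,100],.0675)):
    P=onplane(f,[p],z,s)[0,:2]; print(n,P.round(4),((P-O)@ux).round(4),((P-O)@uy).round(4))
```

```text
[(np.int64(130), np.int64(52), np.int64(84)), (np.int64(131), np.int64(84), np.int64(142)), (np.int64(132), np.int64(142), np.int64(190)), (np.int64(133), np.int64(190), np.int64(209)), (np.int64(178), np.int64(213), np.int64(205)), (np.int64(179), np.int64(205), np.int64(187)), (np.int64(189), np.int64(197), np.int64(204)), (np.int64(190), np.int64(204), np.int64(216)), (np.int64(191), np.int64(216), np.int64(229)), (np.int64(194), np.int64(229), np.int64(213))]
[(np.int64(140), np.int64(98), np.int64(140)), (np.int64(141), np.int64(140), np.int64(186)), (np.int64(192), np.int64(203), np.int64(166)), (np.int64(193), np.int64(166), np.int64(107)), (np.int64(194), np.int64(107), np.int64(70)), (np.int64(321), np.int64(212), np.int64(142)), (np.int64(322), np.int64(142), np.int64(70)), (np.int64(341), np.int64(81), np.int64(126)), (np.int64(342), np.int64(126), np.int64(173)), (np.int64(348), np.int64(170), np.int64(133))]
[209 210 210 209 208 208 209 209 209 210 213 214 203 166 107  70  96 126
 125 116 122 144 178 206 222 230 235 237 238 238]
[0.5519736  0.01796194 0.20247647] [ 3.14070031e+00 -9.59273253e-04  1.43198427e+00]
nose [0.5504 0.015 ] -0.0012 0.0367
cend+ [0.5506 0.0111] -0.0004 0.0329
cend- [ 0.5348 -0.1009] -0.0004 -0.0802
tab [ 0.5304 -0.1258] -0.0012 -0.1055
jawback [0.5563 0.0564] -0.0012 0.0785
bez [0.5641 0.1115] -0.0012 0.1342
bez [0.5561 0.055 ] -0.0012 0.0771
wheel [0.561  0.0844] -0.0004 0.1069
```

Call:
jog_arm --pt "-0.98 0 0 0 0" --pt "-0.98 0 0 0 0" --pt "-0.98 0 0 0 0" --pt "-0.98 0 0.3 0 0" --pt "-0.98 0 0.6 0 0" --pt "0 0 1 0 0" --pt "0 0 1 0 0" --pt "0 0 1 0 0" --pt "0 0 0.3 0 0" --pt "0 0 0 0 0"

```text
clock: 10.3
position: [0.5305, -0.128, 0.0745]
tool_rot: [-3.138, 0.0, 1.431]
force: [-0.6, 0.1, 0.6]
grip_width: -0.0004
finger_force: 0.0
```

Call:
jog_arm --pt "0 0 0.1 0 0" --pt "0 0 0.1 0 0" --pt "0 0 0.1 0 0" --pt "0 0 0 0 0"

```text
clock: 10.7
position: [0.5319, -0.1298, 0.0678]
tool_rot: [3.139, 0.001, 1.43]
force: [-0.5, -3.9, 5.4]
grip_width: 0.0001
finger_force: 2.6
```

Call:
jog_arm --pt "0 0 0.1 0 0" --pt "0 0 0.08 0 0" --pt "0 0 0 0 0"

```text
clock: 11.0
position: [0.5321, -0.1314, 0.063]
tool_rot: [3.138, 0.003, 1.429]
force: [-4.2, -15.3, 14.0]
grip_width: -0.0003
finger_force: 8.6
```

Call:
jog_arm --pt "0 0 0.06 0 0" --pt "0 0 0 0 0"

```text
clock: 11.2
position: [0.5323, -0.1316, 0.0623]
tool_rot: [3.137, 0.002, 1.429]
force: [-11.8, -13.7, 40.0]
grip_width: -0.0002
finger_force: 20.9
```

Call:
jog_arm --pt "0 0 -0.4 0 0" --pt "0 0 -1 0 0" --pt "0.6 0 -1 0 0.9" --pt "0.8 0 -1 0 0.9" --pt "0.8 0 -1 0 0.9" --pt "0.8 0 0 0 0.9" --pt "0 0 0 0 0.9" --pt "0 0 0 0 0.9"

```text
clock: 12.0
position: [0.544, -0.0388, 0.1921]
tool_rot: [3.141, -0.0, 1.432]
force: [0.4, -0.9, -0.3]
grip_width: 0.0766
finger_force: 0.0
```

Run:
```python
from h import *
import pickle
s=bot.observe();f=bot.grab_frame("wrist");pickle.dump((s,f),open("w4.pkl","wb"))
img=cv2.cvtColor(f["pixels"],cv2.COLOR_RGB2BGR);cv2.imwrite("pics/w4.png",img);print(s["position"],s["grip_width"])
```

```text
[ 0.54398225 -0.03875533  0.19207639] 0.07664321962225647
```

View pics/w4.png

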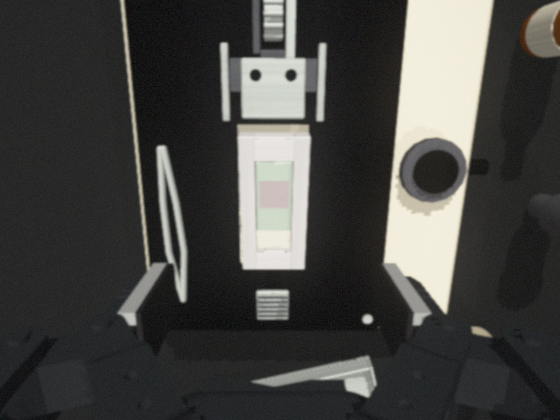

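The carrier's +y end is raised: top corners at (237,135) and (310,133), lower end at (243,269) and (304,269). The jaw is clear at (272,118).

Run:
```python
from h import *
import pickle
psi=-.141;ux=np.array([np.cos(psi),np.sin(psi)]);uy=np.array([-ux[1],ux[0]]);O=np.array([.5464,-.0215])
s,f=pickle.load(open("w4.pkl","rb"))
A=onplane(f,[[237,135],[310,133]],.075,s);B=onplane(f,[[243,269],[304,269]],.056,s)
for P in [*A,*B,onplane(f,[[272,118]],.0645,s)[0]]: print(((P[:2]-O)@ux).round(4),((P[:2]-O)@uy).round(4))
p=np.array(s["position"][:2]);print("tcp",(p-O)@ux,(p-O)@uy)
# empty tray from scene + side
import pickle
d=pickle.load(open("f0.pkl","rb"))
for n in("scene","side"):
    f=d[n][1]; hsv=cv2.cvtColor(f["pixels"],cv2.COLOR_RGB2HSV)
    m=((hsv[...,2]>95)&(hsv[...,1]<60)).astype(np.uint8)
    u,v=np.round(proj(f,[[.545,-.33,.01]])[0]).astype(int)
    m2=np.zeros_like(m);m2[v-45:v+45,u-50:u+50]=m[v-45:v+45,u-50:u+50]
    c=max(cv2.findContours(m2,0,2)[0],key=cv2.contourArea);q=cv2.approxPolyDP(cv2.convexHull(c),4,True)[:,0]
    print(n,q.tolist(),onplane(f,q,.018).round(3).tolist())
```

```text
-0.0248 0.0269
0.0247 0.0283
-0.0245 -0.0819
0.0247 -0.0818
-0.0011 0.0376
tcp 3.119269742393762e-05 -0.0174238572770601
scene [[187, 209], [211, 244], [160, 266], [139, 226]] [[0.449, -0.262, 0.018], [0.632, -0.246, 0.018], [0.651, -0.39, 0.018], [0.464, -0.409, 0.018]]
side [[296, 267], [318, 306], [263, 326], [244, 284]] [[0.614, -0.239, 0.018], [0.626, -0.399, 0.018], [0.46, -0.42, 0.018], [0.443, -0.262, 0.018]]
```

Call:
jog_arm --pt "-0.33 0 0 0 0.78" --pt "0 0 0.9 0 0.78" --pt "0 0 1 0 0.78" --pt "0 0 1 0 0.78" --pt "0 0 1 0 0.78" --pt "0 0 0.6 0 0.78" --pt "0 0 0 0 0.78"

```text
clock: 12.75
position: [0.541, -0.0506, 0.0545]
tool_rot: [-3.138, 0.001, 1.429]
force: [0.1, 0.9, 0.6]
grip_width: 0.0668
finger_force: 0.0
```

Call:
jog_arm --pt "0 0 0.1 0 0.75" --pt "0 0 0 0 0.7" --pt "0 0 0 0 0.7"

```text
clock: 13.05
position: [0.543, -0.0493, 0.0545]
tool_rot: [3.14, -0.0, 1.431]
force: [-0.6, -0.9, 0.2]
grip_width: 0.0595
finger_force: 0.0
```

Run:
```python
from h import *
f=bot.grab_frame("wrist");save(f,"w5.png");s=bot.observe();print(s["position"],s["grip_width"],s["force"])
```

```text
[ 0.54297766 -0.04907972  0.05438974] 0.06000085132890024 [ 0.62209745 -0.65603608  0.36386079]
```

View pics/w5.png

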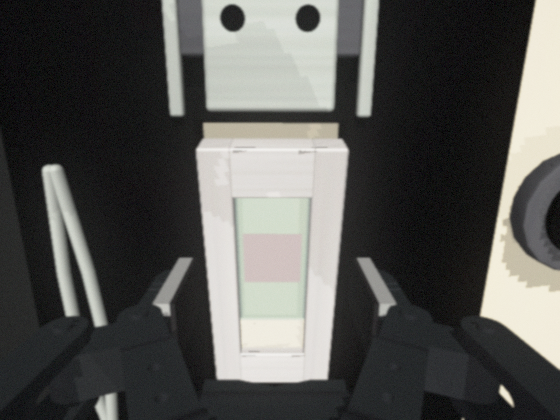

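The fingers straddle the carrier, left at (185,275) and right at (365,275), centred on its sides. I'll lower slightly and close.

Call:
jog_arm --pt "0 0 0.05 0 0.7" --pt "0 0 0 0 0.4" --pt "0 0 0 0 0.4" --pt "0 0 0 0 0.3" --pt "0 0 0 0 0.3" --newtons 40

```text
clock: 13.6
position: [0.5427, -0.0489, 0.0523]
tool_rot: [3.141, -0.0, 1.431]
force: [-1.1, 1.4, 6.2]
grip_width: 0.0489
finger_force: 42.7
```

Call:
jog_arm --pt "0 0 -0.1 0 0.3" --pt "0 0 -0.2 0 0.3" --pt "0 0 -0.3 0 0.3" --pt "0 0 -0.3 0 0.3" --pt "0 0 0 0 0.3"

```text
clock: 14.1
position: [0.5432, -0.049, 0.0805]
tool_rot: [3.14, -0.0, 1.431]
force: [-0.0, -0.6, -0.4]
grip_width: 0.0489
finger_force: 41.6
```

Call:
jog_arm --pt "0 0 -0.8 0 0.3" --pt "0 0 -1 0 0.3" --pt "0 0 -1 0 0.3" --pt "-0.6 0.1 -0.5 0 0.3" --pt "-0.9 0.13 0 0 0.3" --pt "-0.9 0.13 0 0 0.3" --pt "-0.9 0.13 0 0 0.3" --pt "-0.9 0.13 0 0 0.3" --pt "-0.9 0.13 0 0 0.3" --pt "-0.9 0.13 0 0 0.3" --pt "-0.9 0.13 0 0 0.3"

```text
clock: 15.2
position: [0.5436, -0.2592, 0.178]
tool_rot: [-3.141, -0.0, 1.431]
force: [0.9, 0.3, -0.4]
grip_width: 0.0486
finger_force: 42.2
```

Call:
jog_arm --pt "-0.9 0.13 0 -0.5 0.3" --pt "-0.9 0.13 0 -0.5 0.3" --pt "-0.5 0.1 0 -0.8 0.3" --pt "0 0 0 -0.8 0.3" --pt "0 0 0 -0.4 0.3" --pt "0 0 0 0 0.3"

```text
clock: 15.8
position: [0.5471, -0.3275, 0.178]
tool_rot: [-3.142, -0.0, 1.672]
force: [0.7, 1.1, -1.6]
grip_width: 0.0488
finger_force: 42.2
```

Run:
```python
from h import *
s=bot.observe();f=bot.grab_frame("wrist");save(f,"w6.png");print(s["position"],s["tool_rot"],s["finger_force"])
import pickle;pickle.dump((s,f),open("w6.pkl","wb"))
```

```text
[ 0.5470946  -0.32752336  0.1779786 ] [-3.14153374e+00 -4.37889933e-04  1.67154120e+00] 42.19507813453674
```

View pics/w6.png

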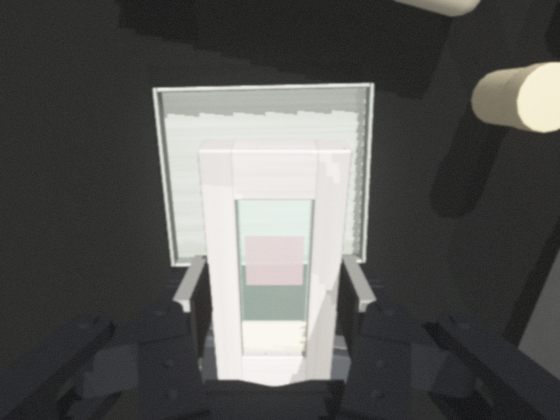

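The tray rim corners are at (155,90), (373,85), (365,262) and (173,265). The carrier is held level across the fingers.

Run:
```python
from h import *
import pickle
s,f=pickle.load(open("w6.pkl","rb"))
P=onplane(f,[[155,90],[373,85],[365,262],[173,265]],.018,s);print(P.round(4),P.mean(0)); v=P[1]-P[0];print(np.arctan2(v[1],v[0]),[np.linalg.norm(P[i]-P[i-1]) for i in range(4)])
Rt=R.from_euler("xyz",s["tool_rot"]);print("delta tool",Rt.inv().apply(P.mean(0)-s["position"]))
```

```text
[[ 0.4493 -0.263   0.018 ]
 [ 0.6146 -0.2427  0.018 ]
 [ 0.633  -0.3886  0.018 ]
 [ 0.4667 -0.4082  0.018 ]] [ 0.54087676 -0.32561971  0.018     ]
0.12174854405771104 [np.float64(0.14624713463160194), np.float64(0.16654966959018364), np.float64(0.14704107738945646), np.float64(0.16745766263934353)]
delta tool [ 0.0024493  -0.00598543  0.15998004]
```

Call:
jog_arm --pt "0.05 -0.2 0.5 -0.25 0.3" --pt "0 0 1 0 0.3" --pt "0 0 1 0 0.3" --pt "0 0 1 0 0.3" --pt "0 0 1 0 0.3" --pt "0 0 0.5 0 0.3" --pt "0 0 0.2 0 0.3" --pt "0 0 0 0 0.3"

```text
clock: 16.65
position: [0.5411, -0.327, 0.0222]
tool_rot: [-3.141, 0.0, 1.691]
force: [0.1, -0.4, -1.6]
grip_width: 0.0484
finger_force: 42.1
```

Call:
jog_arm --pt "0 0 0.15 0 0.3" --pt "0 0 0.1 0 0.3" --pt "0 0 0 0 0.3"

```text
clock: 16.95
position: [0.5412, -0.327, 0.0148]
tool_rot: [3.141, 0.0, 1.691]
force: [-1.0, -0.2, -1.3]
grip_width: 0.0488
finger_force: 42.2
```

Call:
jog_arm --pt "0 0 0.1 0 0.3" --pt "0 0 0 0 0.3" --newtons 25

```text
clock: 17.15
position: [0.5413, -0.3271, 0.0117]
tool_rot: [3.141, 0.0, 1.691]
force: [0.1, 0.7, 3.9]
grip_width: 0.0487
finger_force: 42.7
```

Contact at about z 0.012, as expected. I'll press on gently so the carrier levels out.

Call:
jog_arm --pt "0 0 0.07 0 0.3" --pt "0 0 0.07 0 0.3" --pt "0 0 0 0 0.3" --newtons 20

```text
clock: 17.45
position: [0.5413, -0.3265, 0.0075]
tool_rot: [3.141, -0.001, 1.692]
force: [-0.6, 5.3, 6.0]
grip_width: 0.0487
finger_force: 43.5
```

Call:
jog_arm --pt "0 0 0.06 0 0.3" --pt "0 0 0 0 0.3"

```text
clock: 17.65
position: [0.5414, -0.3265, 0.0058]
tool_rot: [3.141, -0.001, 1.692]
force: [-0.7, 5.0, 7.0]
grip_width: 0.0485
finger_force: 43.7
```

Call:
jog_arm --pt "0 0 0.06 0 0.3" --pt "0 0 0 0 0.3"

```text
clock: 17.85
position: [0.5414, -0.3264, 0.004]
tool_rot: [3.141, -0.001, 1.692]
force: [-0.1, 4.9, 7.3]
grip_width: 0.049
finger_force: 43.9
```

Call:
jog_arm --pt "0 0 0.05 0 0.3" --pt "0 0 0 0 0.3"

```text
clock: 18.05
position: [0.5414, -0.3264, 0.0029]
tool_rot: [3.141, -0.001, 1.692]
force: [-1.8, 5.8, 10.4]
grip_width: 0.0488
finger_force: 44.6
```

Call:
jog_arm --pt "0 0 0 0 0.6" --pt "0 0 0 0 0.7" --pt "0 0 0 0 0.8" --pt "0 0 0 0 0.8" --pt "0 0 -0.3 0 0.8" --pt "0 0 -0.8 0 0.8" --pt "0 0 -1 0 0.8" --pt "0 0 -1 0 0.8" --pt "0 0 -1 0 0.8" --pt "0 0 -1 0 0.8" --pt "0 0 0 0 0.8"

```text
clock: 19.15
position: [0.5424, -0.3282, 0.1598]
tool_rot: [3.137, 0.003, 1.691]
force: [0.8, -0.1, 0.4]
grip_width: 0.068
finger_force: 0.0
```

Run:
```python
from h import *
s=bot.observe();f=bot.grab_frame("wrist");g=bot.grab_frame("scene")
a=f["pixels"];b=cv2.resize(g["pixels"][150:270,120:420],None,fx=1.867,fy=1.5,interpolation=cv2.INTER_CUBIC)
b=cv2.resize(b,(560,180));im=np.vstack([a,b]);cv2.imwrite("pics/w7.png",im[...,::-1]);print(s["position"],s["force"])
```

```text
[ 0.54244672 -0.32817797  0.15983766] [ 0.78836935 -0.13201335  0.44704178]
```

View pics/w7.png

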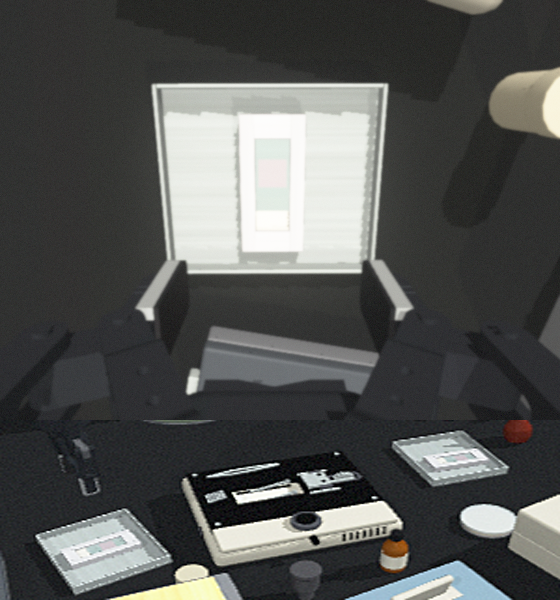

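The carrier lies flat and right way up in the tray, centred at (271,182). The jaw is still open and the arm is clear, so I'll hand in.

```bash
python3 -c "
from workcell import bot
print(bot.job_done())"
```

```text
the job is handed in; nothing more can be done
None
```

The carrier is out of the light stage and lies flat, right way up and released near the middle of the empty tray, with the jaw still backed off; I saw nothing else moved and handed the job in at about 19 s, though no verdict came back.

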